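# Set a gift box on the backlit display stand and switch the light on

### The job

Dress the backlit display stand: lay the flat oblong gift box lid up in the middle of the stand's cork pad, lengthways along the pad and not hanging over its edge. Then switch the stand's light on by pushing the switch hidden under the canopy's front lip fully up from below. Leave the two square gift boxes where they are.

Things in the scene. Friction and masses are not known exactly. Their poses are not given: they have to be found in the camera images.
- stand: display stand, fixed. Origin on the worktop; x from front (pad, robot side) to back, y left, z up. Wooden base 250x150x10 mm (x -175 to +75). Upright light panel with white diffuser, 144 mm wide, front face at x = +39. From its top a canopy 150 mm wide reaches forward: underside 200, top 205 mm up (222 behind x = +28), front lip at x = -20; clear space below it in front of the panel
- pad_centre (a point): centre of the top of the cork pad on the stand's base (120 x 82 mm, top 13 mm above the worktop); axes as the stand's, the pad's long side runs along x. Its centre lies 95 mm in front of the canopy's lip
- lip_edge (a point): middle of the lower front edge of the canopy's lip, 200 mm above the worktop; axes as the stand's
- switch_edge (a point): middle of the lower front edge of the switch, a black paddle 40 mm wide (y), 16 mm deep (x), sliding vertically, that hangs 22 mm below the canopy's underside when off. 8 mm behind the lip's front edge; axes as the stand's; moves with the switch. A finger tilted 35 to 50 degrees from vertical, passed beneath the lip from the front, can push the edge up without touching the lip
- light_switch (a joint): travel of the switch (m): about 0 hanging down (off), up to 0.007 fully up against its stop (on). About 2.5 N of friction; it stays where it is left, no spring
- flat_box: closed kraft gift box, flat and oblong, 62 x 100 x 30 mm (x, y, z), about 70 g; origin at the centre of its underside, long side along its y, z up through the lid. Rigid, the lid stays on; grip it across the 62 mm side
- square_box_a: closed kraft gift box, square, 66 x 66 x 48 mm, origin at the centre of its underside: a bystander
- square_box_b: closed kraft gift box, square, 66 x 66 x 46 mm, origin at the centre of its underside: a bystander
There are look-alikes about, which are no part of the job. What is shaped like the flat_box but purple is not meant.

How it is judged:
By the outcome, as a careful person would: the job done as asked, in the order asked, and still so for the second after the job is handed in, with the robot touching nothing.
It also fails if it takes over 48 s, if anything falls off the work surface, if the arm or the gripper's body presses on something with over 40 N, if the wrist force passes 120 N, or if a joint passes its speed limit or range.

### The arm

A 6-joint arm with a two-finger parallel gripper is mounted at the origin on a cart in front of the work surface, level with it; the furniture and walls round the work are solid. World frame = base frame: x ahead of the robot, y to its left, z up, the work surface at z = 0. Lengths are in m, angles in degrees, forces in N, time in s.
With the tool pointing down it reaches from about 0.25 to 0.725 m from the base axis. Payload 9.7 kg.
Tool frame: the origin (TCP) lies at the centre of the arm's flange, where the gripper is bolted on; the fingertips stand 173 mm ahead of it and the grasp point (between the pads) lies 155 mm ahead of it; z points along the fingers, y is the line along which they close (so a half turn about z gives the same grasp; the last joint's range is limited). The gripper opens to 85 mm and grips with 20 to 120 N. Pads are 22 mm wide; open, the fingers measure 114 mm over their backs; the gripper's body (76 mm by 85 mm) begins 54 mm behind the grasp point. The pads swing forward as they close: fully open they stand 13 mm farther back than shut.
Start: joints at [73.052, 4.979, 10.078, 95.1, 0, 90], TCP at [0.16, 0.526, 0.405] pointing down, gripper open.
Joint ranges: [-179.16, 179.16], [-48.56, 103.87], [-65.8, 70.77], [-126.05, 130.52], [-82.76, 87.17], [-180, 180]. Speed limits (degrees/s): [127.2, 127.2, 147.25, 180, 180, 180].

### API

Orientations are given as [roll, pitch, yaw] about the fixed x, y, z axes, in that order (R = Rz(yaw) Ry(pitch) Rx(roll)).
In Python, from workcell import monitor, camera, get_calibration, bot gives the robot as it stands.
- The arm moves only by the tool carry_out, never from a script. Its argument "targets" is text: rows parted by semicolons, each of 7 numbers parted by spaces: the shift along the tool's x, y, z in units of 0.04 m (1.0 is 0.04 m), then the turn, a rotation vector about the tool's x, y, z in units of 0.1 rad (1.0 is 0.1 rad), then the opening, from -1 (shut) to 1 (fully open), so that 0 is half open. A call has exactly 8 rows; each row shifts and turns the commanded pose from where the row before left it, along the tool's axes as they then stand; what a row does not reach is not made up. A row lasts 1/12 s, in which the tool goes at most 41.7 mm and 7.16 degrees, less where a joint would pass 70% of its speed; a pose out of reach is approached as far as the arm can. A call with a number of a shift or a turn outside -1 to 1 is refused whole. A call with a gripper value outside its range is refused whole. The fingers move at their own pace and stop on an object; "newtons" is the grip in N (left out, the last holds). Time passes only in rows, so rows that do not move let the fingers close, or fill a call up. It gives the time, the measured TCP pose, the force, the opening and the grip force at its end, in the units of the state.
- monitor.get_obs(): the state, without advancing time (a new reading comes with each control period).
- camera(name): name is "scene" or "top"; returns the picture (420x560x3 uint8, red, green, blue); there is no depth.
- get_calibration(name): a dict with "fx", "fy", "cx", "cy" (pixels), "view" (4x4, takes a point from world to camera coordinates). Camera axes: x right, y down, z forward; pixel columns grow to the right and rows downward; lengths in m; the calibration is good to about 2 mm. A picture is of the moment at which its call begins. get_calibration takes no time and is no camera call.
- bot.job_done(): hands the job in; it is judged then, once.
The state is a dict: "time": time; "q": joint angles; "qd": joint speeds; "joint_efforts": joint torques, N m; "ee_pos": TCP position; "tcp_rot": TCP orientation; "wrist_force": force on the tool from outside, world axes, zero at the start; "torque": the same for the moment, N m; "opening": finger opening in m; "grasp_force": force on a finger pad.
Only numpy, scipy, OpenCV 4.12 (cv2) and the standard library are available. Lean on these libraries where they do the work, as an engineer would, in place of code of your own. Each camera call takes 0.05 s, during which the arm holds its last target. There are 200 camera calls.

## Working session

There is one attempt and no reset: what is moved stays moved. The work goes in short steps, Python scripts to look and compute and a tool call to move; the robot and the scene stay as the last step left them, time stands still between calls to the robot, and variables do not carry over. Pictures are saved under pics/ and viewed, at most 10 in all, crops included, and the job is handed in when it is done.

Besides the shell and the picture viewer there is one more tool, called after "Request:" as name(argument=value, ...), one argument or row to a line, values as JSON. carry_out: Moves the arm, as the interface text tells. Shifts and turns lie within -1 to 1; 1 stands for 0.04 m of shift or 0.1 rad of turn. Its arguments: {"type":"object","properties":{"targets":{"type":"string"},"newtons":{"type":"number"}},"required":["targets"]}

```bash
mkdir -p pics; ls; cat > h.py <<'E'
import numpy as np, cv2
from workcell import monitor, camera, get_calibration, bot
def snap(n,f):
    im=camera(n); cv2.imwrite(f'pics/{f}.png',im[:,:,::-1]); return im
def ray(n,u,v,z):
    c=get_calibration(n); V=np.array(c['view']); R,t=V[:3,:3],V[:3,3]
    o=-R.T@t; d=R.T@np.array([(u-c['cx'])/c['fx'],(v-c['cy'])/c['fy'],1])
    return o+d*(z-o[2])/d[2]
def proj(n,p):
    c=get_calibration(n); V=np.array(c['view']); q=V[:3,:3]@p+V[:3,3]
    return np.array([c['fx']*q[0]/q[2]+c['cx'],c['fy']*q[1]/q[2]+c['cy']])
E
python3 - <<'E'
from h import *
print(monitor.get_obs())
for n in ('scene','top'):
    snap(n,n+'0'); c=get_calibration(n); V=np.array(c['view']); print(n,c['fx'],'cam at',-V[:3,:3].T@V[:3,3],V[2,:3])
E
```

```text
pics
{'time': 0.0, 'q': array([7.30526407e+01, 5.01089897e+00, 1.00333739e+01, 9.51005327e+01,
       1.64050481e-03, 8.99972957e+01]), 'qd': array([ 0.0812982 ,  0.00674251, -0.05477015, -0.08171408, -0.05988724,
       -0.0321733 ]), 'joint_efforts': array([ 2.63116301e-03, -5.20387387e+01,  4.64804292e+01,  1.61882717e-02,
       -1.72116529e-06,  1.35854447e-05]), 'ee_pos': array([0.16031595, 0.52610909, 0.40397518]), 'tcp_rot': array([-1.79921942e+02, -1.64418759e-03,  1.63055343e+02]), 'wrist_force': array([-0.66077304, -0.85429407,  0.31427697]), 'torque': array([ 0.02469781, -0.01237554,  0.03330143]), 'grasp_force': 0.0, 'opening': 0.085526305836512}
scene 430.2332505408208 cam at [-0.06953661 -0.65048203  0.57714123] [ 0.59061111  0.67627632 -0.44025999]
top 408.2629747510958 cam at [ 0.31467661 -0.01874847  1.19864145] [ 0.19378402  0.02089318 -0.98082171]
```

View pics/scene0.png

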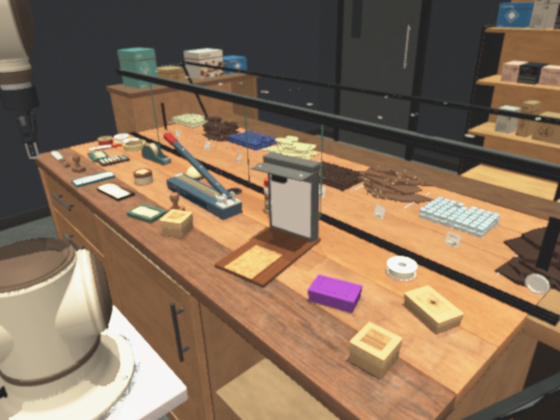

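View pics/top0.png

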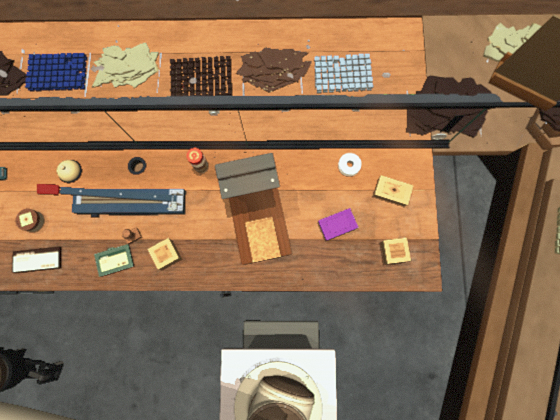

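Candidates for the flat box, in top-view pixels: kraft oblong (394,190), purple oblong (337,223) (the decoy), kraft squares (397,250) and (163,253). I choose the kraft oblong at (394,190). The stand's pad is at (264,240) and its canopy at (248,177).

```bash
python3 - <<'E'
from h import *
t=cv2.imread('pics/top0.png'); s=cv2.imread('pics/scene0.png')
a=cv2.resize(t[145:275,210:420],None,fx=3.8,fy=3.8,interpolation=cv2.INTER_CUBIC)
cv2.imwrite('pics/c0.png',a)
hsv=cv2.cvtColor(t,cv2.COLOR_BGR2HSV)
for p in [(394,182),(380,185),(264,240),(397,240),(420,200),(280,215),(236,220)]: print(p,hsv[p[1],p[0]])
c=cv2.resize(s[145:285,210:330],None,fx=4.2,fy=4.2,interpolation=cv2.INTER_CUBIC)
cv2.imwrite('pics/c1.png',c)
E
```

```text
(394, 182) [ 25  99 242]
(380, 185) [ 25 102 241]
(264, 240) [ 17 143 238]
(397, 240) [ 25 103 243]
(420, 200) [ 14 137 225]
(280, 215) [ 11 161 149]
(236, 220) [ 10 169 157]
```

View pics/c0.png

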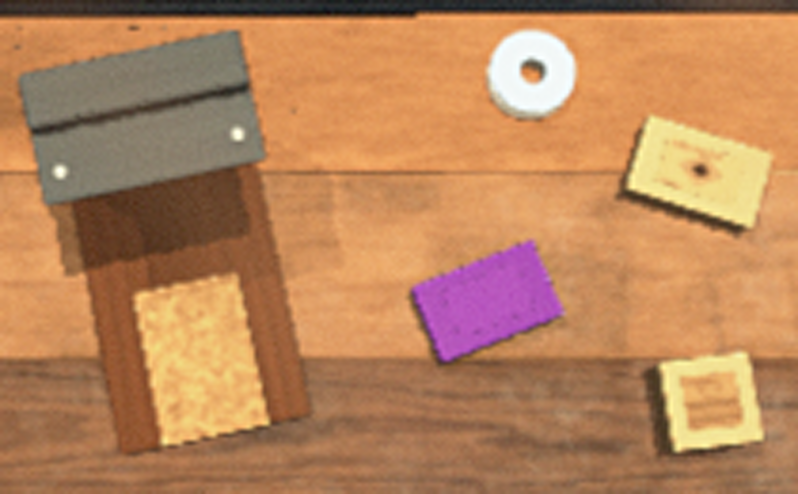

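View pics/c1.png

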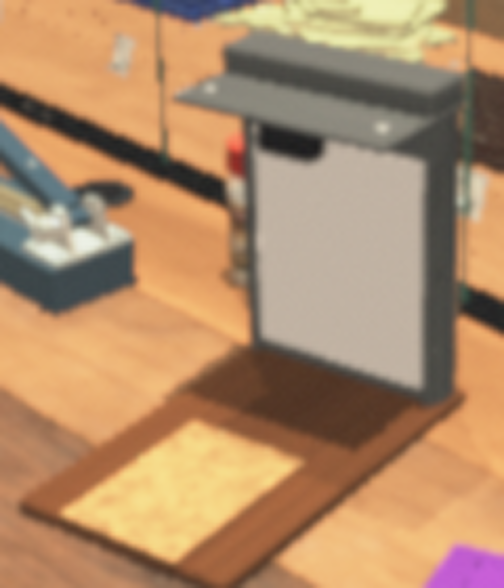

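The kraft oblong's lid faces up in crop c0 at (700,170). The pad corners and lip are clear, and the black switch shows in c1 at (290,140). Now I'll measure.

```bash
python3 - <<'E'
from h import *
t=cv2.imread('pics/top0.png')
f=lambda p,z:ray('top',p[0]/3.8+210-.4,p[1]/3.8+145-.4,z)
def rect(name,pts,z):
    P=np.array([f(p,z) for p in pts]); c=P.mean(0)
    (cx,cy),sz,a=cv2.minAreaRect(P[:,:2].astype(np.float32))
    e=[P[(i+1)%4]-P[i] for i in range(4)]
    print(name,c.round(4),[(round(float(np.linalg.norm(v)),4),round(float(np.degrees(np.arctan2(v[1],v[0]))),1)) for v in e])
rect('pad',[(134,295),(240,275),(270,425),(160,447)],.013)
rect('box',[(652,117),(772,155),(753,230),(628,192)],.03)
L,R=f((48,204),.205),f((266,158),.205); m=(L+R)/2; print('lip',L,R,m,np.linalg.norm(L-R),np.degrees(np.arctan2(*(R-L)[[1,0]]))+90)
hsv=cv2.cvtColor(t,cv2.COLOR_BGR2HSV)
for nm,lo,hi,(x0,y0,x1,y1),z in [('box',(20,60,190),(32,140,255),(365,165,425,215),.03),('pad',(13,90,205),(24,200,255),(238,212,290,268),.013)]:
    k=cv2.inRange(hsv[y0:y1,x0:x1],lo,hi); c=max(cv2.findContours(k,0,1)[0],key=cv2.contourArea).reshape(-1,2)+[x0,y0]
    P=np.array([ray('top',*p,z)[:2] for p in c],np.float32); print(nm,cv2.minAreaRect(P))
s=cv2.imread('pics/scene0.png'); g=s[165:190,265:295].max(2); k=(g<45).astype(np.uint8)
n,l,st,ce=cv2.connectedComponentsWithStats(k); print(st,ce+[265,165])
# expected stand from lip
E
```

```text
pad [0.4596 0.0463 0.013 ] [(0.0837, -79.3), (0.1184, -168.7), (0.0853, 101.3), (0.1192, 10.5)]
box [ 0.6016 -0.3391  0.03  ] [(0.0957, -108.7), (0.0618, 162.9), (0.0984, 72.2), (0.0634, -19.6)]
lip [0.53926423 0.13737443 0.205     ] [ 0.56996416 -0.0061488   0.205     ] [0.5546142  0.06561282 0.205     ] 0.14676989773420085 12.073745944109461
box ((0.6033473014831543, -0.33821240067481995), (0.09900707751512527, 0.06122897192835808), 71.06500244140625)
pad ((0.4604835510253906, 0.04698029160499573), (0.11912254989147186, 0.08225366473197937), 11.917739868164062)
[[  0   0  30  25 696]
 [  8  11  13   6  54]] [[279.54741379 176.87787356]
 [278.88888889 178.57407407]]
```

Request:
carry_out(
  targets="0 0 0 0 0 1 1;0 0 0 0 0 1 1;0 0 0 0 0 1 1;0 0 0 0 0 1 1;0 0 0 0 0 1 1;0 0 0 0 0 1 1;0 0 0 0 0 1 1;0 0 0 0 0 1 1",
)

```text
time: 0.77
ee_pos: [0.1603, 0.5261, 0.4043]
tcp_rot: [-180.0, 0.0, 116.9]
wrist_force: [-0.3, -0.1, 0.2]
opening: 0.0856
grasp_force: 0.0
```

```bash
python3 - <<'E'
from h import *
print(monitor.get_obs()['q'].round(1), monitor.get_obs()['tcp_rot'].round(1))
for z in (0,.1,.2,.3): print(z,[ray('top',u,v,z)[:2].round(3) for u,v in ((400,146),(400,105))])
f=lambda p,z:ray('scene',p[0]/4.2+210-.4,p[1]/4.2+145-.4,z)
a,b=f((262,150),.178),f((322,161),.178); print('switch',a,b,(a+b)/2,np.linalg.norm(a-b),np.degrees(np.arctan2(*(a-b)[[1,0]]))-90)
# lip expectation
y=np.radians(11.5); lip=np.array([.4602,.0467])+.095*np.array([np.cos(y),np.sin(y)]); print(lip, lip+.008*np.array([np.cos(y),np.sin(y)]))
print('scene proj lip',[(proj('scene',np.array([*(lip+s*np.array([-np.sin(y),np.cos(y)])),.2]))-[210,145])*4.2 for s in (-.075,.075)])
E
```

```text
[ 73.1   5.   10.1  95.1  -0.  136.1] [-180.     0.   116.9]
0 [array([ 0.748, -0.373]), array([ 0.883, -0.381])]
0.1 [array([ 0.712, -0.343]), array([ 0.836, -0.35 ])]
0.2 [array([ 0.676, -0.314]), array([ 0.788, -0.32 ])]
0.3 [array([ 0.64 , -0.284]), array([ 0.741, -0.29 ])]
switch [0.56420223 0.08999825 0.178     ] [0.57749502 0.05308367 0.178     ] [0.57084862 0.07154096 0.178     ] 0.03923498882561856 19.803742639218413
[0.55329285 0.06563995] [0.56113224 0.0672349 ]
scene proj lip [array([383.98858448, 157.06816855]), array([170.77971295, 103.00526399])]
```

Request:
carry_out(
  targets="0 0 0 0 0 -1 1;0 0 0 0 0 -1 1;0 0 0 0 0 -1 1;0 0 0 0 0 -1 1;0 0 0 0 0 -1 1;0 0 0 0 0 -1 1;0 0 0 0 0 -1 1;0 0 0 0 0 -1 1",
)

```text
time: 1.43
ee_pos: [0.1603, 0.5261, 0.4042]
tcp_rot: [-180.0, -0.0, 163.3]
wrist_force: [-1.0, -0.9, 0.0]
opening: 0.0854
grasp_force: 0.0
```

Request:
carry_out(
  targets="0 0 0 0 0 -1 1;0 0 0 0 0 -1 1;0 0 0 0 0 -1 1;0 0 0 0 0 -1 1;0 0 0 0 0 -1 1;0 0 0 0 0 -1 1;0 0 0 0 0 -1 1;0 0 0 0 0 -1 1",
)

```text
time: 2.1
ee_pos: [0.1603, 0.5261, 0.4042]
tcp_rot: [-180.0, -0.0, -150.8]
wrist_force: [-0.5, -0.8, 0.6]
opening: 0.0852
grasp_force: 0.0
```

Request:
carry_out(
  targets="0 0 0 0 0 -1 1;0 0 0 0 0 -1 1;0 0 0 0 0 -1 1;0 0 0 0 0 -1 1;0 0 0 0 0 -1 1;0 0 0 0 0 -1 1;0 0 0 0 0 -1 1;0 0 0 0 0 -0.4 1",
)

```text
time: 2.77
ee_pos: [0.1603, 0.5261, 0.4043]
tcp_rot: [-180.0, -0.0, -108.4]
wrist_force: [0.5, -1.1, 0.3]
opening: 0.0853
grasp_force: 0.0
```

```bash
cat >> h.py <<'E'
from scipy.spatial.transform import Rotation as Ro
def delta(p,rpy):
    """tool-frame shift (units) and turn (units) from now to pose"""
    o=monitor.get_obs(); R=Ro.from_euler('xyz',o['tcp_rot'],degrees=True); T=Ro.from_euler('xyz',rpy,degrees=True)
    return (R.inv().apply(np.array(p)-o['ee_pos'])/.04).round(3),((R.inv()*T).as_rotvec()/.1).round(3)
E
python3 - <<'E'
from h import *
o=monitor.get_obs(); print(o['time'],o['q'].round(1),o['tcp_rot'].round(1))
for v in (146,105):
  for z in (0,.05,.1,.15,.2,.3,.4): print(v,z,proj('scene',ray('top',400,v,z)).round())
print(delta([.6025,-.339,.40],[180,0,-108.7]))
E
```

```text
2.7667 [73.1  5.  10.1 95.1 -0.   1.4] [-180.    -0.  -108.4]
146 0 [481. 292.]
146 0.05 [474. 273.]
146 0.1 [467. 253.]
146 0.15 [460. 232.]
146 0.2 [452. 210.]
146 0.3 [436. 162.]
146 0.4 [417. 108.]
105 0 [511. 268.]
105 0.05 [504. 251.]
105 0.1 [497. 233.]
105 0.15 [490. 214.]
105 0.2 [482. 194.]
105 0.3 [465. 150.]
105 0.4 [446. 101.]
(array([ 17.038, -17.311,   0.121]), array([-0.   , -0.008,  0.056]))
```

Request:
carry_out(
  targets="0.53 -0.54 0 0 0 0 1;0.53 -0.54 0 0 0 0 1;0.53 -0.54 0 0 0 0 1;0.53 -0.54 0 0 0 0 1;0.53 -0.54 0 0 0 0 1;0.53 -0.54 0 0 0 0 1;0.53 -0.54 0 0 0 0 1;0.53 -0.54 0 0 0 0 1",
)

```text
time: 3.43
ee_pos: [0.2698, 0.3087, 0.4044]
tcp_rot: [180.0, -0.0, -108.7]
wrist_force: [0.5, 0.4, -0.2]
opening: 0.0852
grasp_force: 0.0
```

Request:
carry_out(
  targets="0.53 -0.54 0 0 0 0 1;0.53 -0.54 0 0 0 0 1;0.53 -0.54 0 0 0 0 1;0.53 -0.54 0 0 0 0 1;0.53 -0.54 0 0 0 0 1;0.53 -0.54 0 0 0 0 1;0.53 -0.54 0 0 0 0 1;0.53 -0.54 0 0 0 0 1",
)

```text
time: 4.1
ee_pos: [0.3791, 0.0924, 0.4046]
tcp_rot: [180.0, 0.0, -108.7]
wrist_force: [0.4, 0.7, 0.3]
opening: 0.0853
grasp_force: 0.0
```

Request:
carry_out(
  targets="0.53 -0.54 0 0 0 0 1;0.53 -0.54 0 0 0 0 1;0.53 -0.54 0 0 0 0 1;0.53 -0.54 0 0 0 0 1;0.53 -0.54 0 0 0 0 1;0.53 -0.54 0 0 0 0 1;0.53 -0.54 0 0 0 0 1;0.53 -0.54 0 0 0 0 1",
)

```text
time: 4.77
ee_pos: [0.4884, -0.1237, 0.4043]
tcp_rot: [180.0, -0.0, -108.7]
wrist_force: [0.8, 0.5, 0.2]
opening: 0.0855
grasp_force: 0.0
```

Request:
carry_out(
  targets="0.53 -0.54 0 0 0 0 1;0.53 -0.54 0 0 0 0 1;0.53 -0.54 0 0 0 0 1;0.53 -0.54 0 0 0 0 1;0.53 -0.54 0.3 0 0 0 1;0.53 -0.54 0.5 0 0 0 1;0.53 -0.54 0.5 0 0 0 1;0.53 -0.54 0.5 0 0 0 1",
)

```text
time: 5.43
ee_pos: [0.5978, -0.3396, 0.3313]
tcp_rot: [180.0, 0.0, -108.7]
wrist_force: [-0.2, 0.5, 1.2]
opening: 0.0855
grasp_force: 0.0
```

```bash
python3 - <<'E'
from h import *
print(delta([.6025,-.339,.23],[180,0,-108.7]),monitor.get_obs()['q'].round(1))
im=snap('scene','s1')[:,:,::-1]; t=snap('top','t1')[:,:,::-1]
a=cv2.resize(im[200:370,360:560],(640,544),interpolation=2); cv2.imwrite('pics/c2.png',a)
E
```

```text
(array([-0.053, -0.108,  2.533]), array([ 0.004,  0.001, -0.004])) [ -29.6   23.8   24.5   90.8    0.  -100.9]
```

View pics/s1.png

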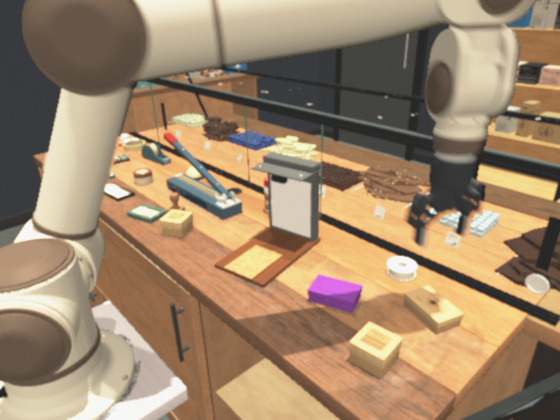

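The gripper hangs above the kraft box (scene 433,305); stand and boxes untouched. Descending.

Request:
carry_out(
  targets="-0.05 -0.1 0.4 0 0 0 1;0 0 0.5 0 0 0 1;0 0 0.5 0 0 0 1;0 0 0.4 0 0 0 1;0 0 0.2 0 0 0 1;0 0 0.1 0 0 0 1;0 0 0 0 0 0 1;0 0 0 0 0 0 1",
)

```text
time: 6.2
ee_pos: [0.6019, -0.3374, 0.2498]
tcp_rot: [-179.9, -0.0, -108.7]
wrist_force: [0.2, -0.4, 0.7]
opening: 0.0856
grasp_force: 0.0
```

```bash
python3 - <<'E'
from h import *
print(delta([.6025,-.339,.172],[180,0,-108.7]),proj('scene',np.array([.6025,-.339,.03])))
im=snap('scene','s2')[:,:,::-1]
a=cv2.resize(im[230:350,370:500],(650,600),interpolation=2); cv2.imwrite('pics/c3.png',a)
E
```

```text
(array([ 0.032, -0.024,  1.946]), array([-0.011, -0.002, -0.   ])) [432.2057474 302.9197645]
```

View pics/c3.png

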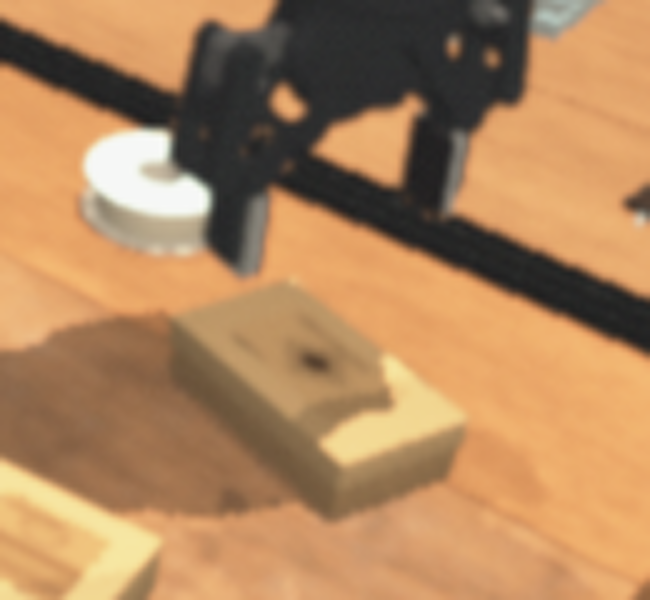

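The lid's centre shows at crop (315,360), against (311,364) predicted, so the position holds. Going down to grip.

Request:
carry_out(
  targets="0 0 0.4 0 0 0 1;0 0 0.4 0 0 0 1;0 0 0.4 0 0 0 1;0 0 0.3 0 0 0 1;0 0 0.2 0 0 0 1;0 0 0.2 0 0 0 1;0 0 0.05 0 0 0 1;0 0 0 0 0 0 1",
)

```text
time: 6.92
ee_pos: [0.6018, -0.3376, 0.1705]
tcp_rot: [180.0, 0.0, -108.7]
wrist_force: [-0.2, -0.6, 0.4]
opening: 0.0858
grasp_force: 0.0
```

Request:
carry_out(
  targets="0 0 0 0 0 0 0;0 0 0 0 0 0 -0.3;0 0 0 0 0 0 -0.5;0 0 0 0 0 0 -0.5;0 0 0 0 0 0 -0.5;0 0 0 0 0 0 -0.5;0 0 0 0 0 0 -0.5;0 0 0 0 0 0 -0.5",
  newtons=30,
)

```text
time: 7.58
ee_pos: [0.602, -0.3377, 0.1718]
tcp_rot: [-179.9, -0.0, -108.7]
wrist_force: [-0.7, 0.0, 5.5]
opening: 0.0615
grasp_force: 33.7
```

Request:
carry_out(
  targets="0 0 -0.2 0 0 0 -0.5;0 0 -0.4 0 0 0 -0.5;0 0 -0.5 0 0 0 -0.5;0 0 -0.5 0 0 0 -0.5;0 0 -0.5 0 0 0 -0.5;0 0 -0.4 0 0 0 -0.5;0 0 -0.3 0 0 0 -0.5;0 0 -0.2 0 0 0 -0.5",
)

```text
time: 8.25
ee_pos: [0.6018, -0.3376, 0.2925]
tcp_rot: [-179.9, -0.0, -108.7]
wrist_force: [0.0, -0.2, -0.2]
opening: 0.0617
grasp_force: 33.0
```

```bash
python3 - <<'E'
from h import *
print(delta([.42,-.12,.29],[180,0,-108.7]))
E
```

```text
(array([-3.694,  6.05 ,  0.053]), array([-0.014, -0.003, -0.002]))
```

Request:
carry_out(
  targets="-0.2 0.3 0 0 0 0 -0.5;-0.26 0.43 0 0 0 0 -0.5;-0.26 0.43 0 0 0 0 -0.5;-0.26 0.43 0 0 0 0 -0.5;-0.26 0.43 0 0 0 0 -0.5;-0.26 0.43 0 0 0 0 -0.5;-0.26 0.43 0 0 0 0 -0.5;-0.26 0.43 0 0 0 0 -0.5",
)

```text
time: 8.92
ee_pos: [0.5014, -0.2178, 0.2901]
tcp_rot: [179.9, 0.0, -108.7]
wrist_force: [-0.7, -0.4, -0.8]
opening: 0.0613
grasp_force: 33.1
```

Request:
carry_out(
  targets="-0.26 0.43 0 0 0 0 -0.5;-0.26 0.43 0 0 0 0 -0.5;-0.26 0.43 0 0 0 0 -0.5;-0.26 0.43 0 0 0 0 -0.5;-0.26 0.43 0 0 0 0 -0.5;-0.2 0.3 0 0 0 0 -0.5;-0.18 0.29 0 0 0 0.4 -0.5;0 0 0 0 0 0.8 -0.5",
)

```text
time: 9.58
ee_pos: [0.4187, -0.1184, 0.2905]
tcp_rot: [179.9, 0.0, -115.6]
wrist_force: [-0.6, -0.3, -0.0]
opening: 0.0613
grasp_force: 33.1
```

Request:
carry_out(
  targets="0 0 0 0 0 1 -0.5;0 0 0 0 0 1 -0.5;0 0 0 0 0 1 -0.5;0 0 0 0 0 1 -0.5;0 0 0 0 0 1 -0.5;0 0 0 0 0 1 -0.5;0 0 0 0 0 1 -0.5;0 0 0 0 0 1 -0.5",
)

```text
time: 10.25
ee_pos: [0.4199, -0.1197, 0.2903]
tcp_rot: [180.0, -0.0, -161.7]
wrist_force: [0.4, 0.0, -0.8]
opening: 0.0613
grasp_force: 33.1
```

```bash
python3 - <<'E'
from h import *
print(delta([.4602,.0467,.24],[180,0,-168.5]),monitor.get_obs()['q'].round(1))
# better yaw/lip checks from stored scene picture
s=cv2.imread('pics/scene0.png'); cv2.imwrite('pics/c4.png',cv2.resize(s[150:200,240:330],(792,440),interpolation=2))
E
```

```text
(array([-2.264,  3.633,  1.258]), array([ 0.005, -0.008,  1.185])) [-15.9 -11.3 -18.1  83.2  -0.  -34.2]
```

View pics/c4.png

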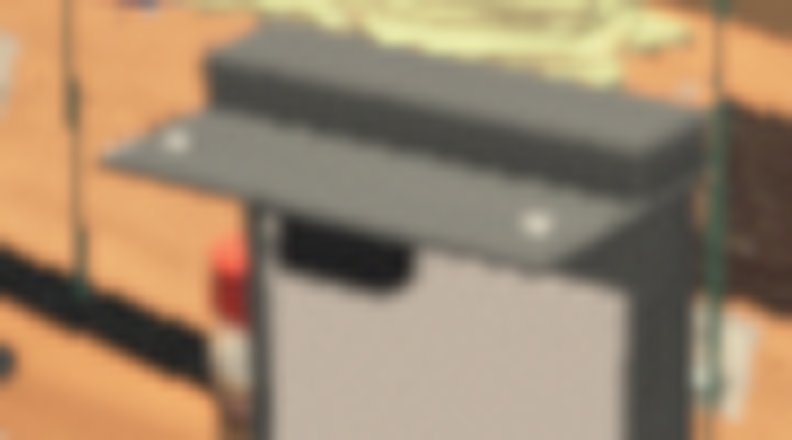

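Crop c4 shows the lip's ends at (100,165) and (545,265), within 2 px of prediction. The switch's lower edge runs from (283,265) to (412,290).

Request:
carry_out(
  targets="0 0 0 0 0 0.6 -0.5;0 0 0 0 0 0.5 -0.5;-0.15 0.25 0 0 0 0.1 -0.5;-0.25 0.45 0 0 0 0 -0.5;-0.3 0.5 0 0 0 0 -0.5;-0.3 0.5 0 0 0 0 -0.5;-0.3 0.5 0 0 0 0 -0.5;-0.3 0.5 0 0 0 0 -0.5",
)

```text
time: 10.92
ee_pos: [0.4607, 0.0001, 0.2904]
tcp_rot: [180.0, -0.0, -168.3]
wrist_force: [-0.1, -0.2, -0.4]
opening: 0.0615
grasp_force: 33.1
```

```bash
python3 - <<'E'
from h import *
print(delta([.4602,.0467,.24],[180,0,-168.5]),monitor.get_obs()['q'].round(1))
for y0 in (11.5,12.5):
  y=np.radians(y0); e=np.array([-np.sin(y),np.cos(y)]); sw=np.array([.4602,.0467])+.103*np.array([np.cos(y),np.sin(y)])
  for s in (-.02,.02): print(y0,s,(proj('scene',np.array([*(sw+s*e),.178]))-[240,150])*8.8)
E
```

```text
(array([-0.224,  1.143,  1.26 ]), array([ 0.002, -0.007,  0.034])) [  0.   -8.  -15.2  82.8   0.  -11.7]
11.5 -0.02 [387.36263612 307.86980453]
11.5 0.02 [269.77068174 276.76633253]
12.5 -0.02 [382.68382162 306.03904639]
12.5 0.02 [263.80652509 275.82459389]
```

Request:
carry_out(
  targets="-0.05 0.25 0 0 0 0.03 -0.5;-0.05 0.35 0.2 0 0 0 -0.5;-0.05 0.3 0.3 0 0 0 -0.5;-0.05 0.2 0.3 0 0 0 -0.5;-0.02 0.04 0.3 0 0 0 -0.5;0 0 0.15 0 0 0 -0.5;0 0 0 0 0 0 -0.5;0 0 0 0 0 0 -0.5",
)

```text
time: 11.58
ee_pos: [0.4601, 0.0449, 0.2404]
tcp_rot: [-180.0, -0.0, -168.5]
wrist_force: [0.4, 0.2, -0.3]
opening: 0.0619
grasp_force: 33.1
```

```bash
python3 - <<'E'
from h import *
print(delta([.4602,.0467,.186],[180,0,-168.5]))
im=snap('scene','s3')[:,:,::-1]
cv2.imwrite('pics/c5.png',cv2.resize(im[140:300,200:340],(560,640)[:2] and (525,600),interpolation=2))
E
```

```text
(array([-0.013,  0.043,  1.36 ]), array([-0.001, -0.008, -0.001]))
```

View pics/c5.png

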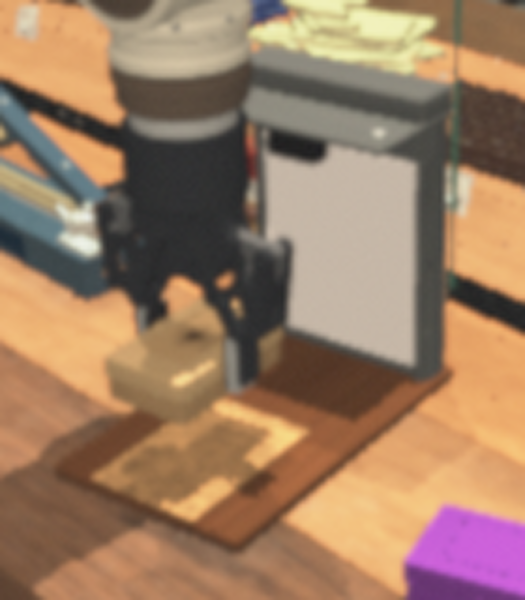

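The box is held level over the pad and aligned with it. Lowering.

Request:
carry_out(
  targets="0 0.04 0.2 0 0 0 -0.5;0 0 0.3 0 0 0 -0.5;0 0 0.3 0 0 0 -0.5;0 0 0.2 0 0 0 -0.5;0 0 0.15 0 0 0 -0.5;0 0 0.1 0 0 0 -0.5;0 0 0.05 0 0 0 -0.5;0 0 0.03 0 0 0 -0.5",
)

```text
time: 12.3
ee_pos: [0.4599, 0.047, 0.1873]
tcp_rot: [-180.0, -0.0, -168.5]
wrist_force: [0.4, -0.3, -0.5]
opening: 0.0616
grasp_force: 33.1
```

Request:
carry_out(
  targets="0 0 0.03 0 0 0 -0.5;0 0 0.02 0 0 0 -0.5;0 0 0 0 0 0 -0.5;0 0 0 0 0 0 0.6;0 0 0 0 0 0 0.8;0 0 0 0 0 0 1;0 0 0 0 0 0 1;0 0 0 0 0 0 1",
)

```text
time: 12.97
ee_pos: [0.4599, 0.047, 0.1856]
tcp_rot: [-180.0, 0.0, -168.5]
wrist_force: [0.9, 0.6, 0.5]
opening: 0.0855
grasp_force: 0.0
```

Request:
carry_out(
  targets="0 0 0 0 0 0 1;0 0 0 0 0 0 1;0 0 -0.2 0 0 0 1;0 0 -0.4 0 0 0 1;0 0 -0.6 0 0 0 1;0 0 -0.7 0 0 0 1;0 0 -0.7 0 0 0 1;0 0 -0.4 0 0 0 1",
)

```text
time: 13.63
ee_pos: [0.46, 0.047, 0.3092]
tcp_rot: [-180.0, 0.2, -168.5]
wrist_force: [0.6, -0.5, 0.1]
opening: 0.0853
grasp_force: 0.0
```

Request:
carry_out(
  targets="0.3 0 0 0 0 0 0;0.4 0 0 0 0 0 -1;0.4 0 0 0 0 0 -1;0.3 0 0 0 -0.3 0 -1;0.1 0 0 0 -0.7 0 -1;0 0 0 0 -0.9 0 -1;0 0 0 0 -0.9 0 -1;0 0 0 0 -0.9 0 -1",
)

```text
time: 14.3
ee_pos: [0.401, 0.035, 0.3063]
tcp_rot: [-180.0, 21.5, -168.5]
wrist_force: [-0.3, -0.1, -0.2]
opening: -0.0001
grasp_force: 0.0
```

Request:
carry_out(
  targets="0 0 0 0 -0.9 0 -1;0 0 0 0 -0.9 0 -1;0 0 0 0 -0.9 0 -1;0 0 0 0 -0.9 0 -1;0 0 0 0 -0.55 0 -1;0 0 0 0 0 0 -1;0 0 0 0 0 0 -1;0 0 0 0 0 0 -1",
)

```text
time: 14.97
ee_pos: [0.401, 0.035, 0.3059]
tcp_rot: [-180.0, 44.9, -168.5]
wrist_force: [-0.0, 0.3, -0.0]
opening: -0.0002
grasp_force: 0.0
```

```bash
cat >> h.py <<'E'
y=np.radians(11.5); f=np.array([np.cos(y),np.sin(y),0]); e=np.array([-f[1],f[0],0]); k=np.array([0,0,1.])
pad=np.array([.4602,.0467,.013])
def press(dz=0,back=0,th=45,s=.015,h=.011,lat=0):
    t=np.radians(th); Z=f*np.sin(t)-k*np.cos(t); n=f*np.cos(t)+k*np.sin(t)
    c=pad+.103*f+lat*e; c[2]=.178+dz
    p=c-h*n-(.173-s+back)*Z
    return p,Ro.from_matrix(np.c_[np.cross(e,Z),e,Z]).as_euler('xyz',degrees=True)
E
python3 - <<'E'
from h import *
o=monitor.get_obs(); print(o['ee_pos'],o['q'].round(1),o['tcp_rot'],press()[1])
for a in [(-.012,.03),(-.012,0),(0,0)]: print(a,delta(*press(*a)))
im=snap('scene','s4')[:,:,::-1]
cv2.imwrite('pics/c6.png',cv2.resize(im[130:290,190:340],(600,640),interpolation=2)[:600])
hsv=cv2.cvtColor(cv2.imread('pics/s4.png'),cv2.COLOR_BGR2HSV)
snap('top','t4')
E
```

```text
[0.40100946 0.03503533 0.30590683] [  3.4 -44.8 -45.5  44.7   5.7  -5.8] [-179.99226766   44.89701821 -168.46599079] [-180.    45.  -168.5]
(-0.012, 0.03) (array([-0.14, -0.01,  0.66]), array([ 0.003, -0.018,  0.004]))
(-0.012, 0) (array([-0.142, -0.01 ,  1.41 ]), array([ 0.003, -0.018,  0.004]))
(0, 0) (array([-0.353, -0.01 ,  1.198]), array([ 0.003, -0.018,  0.004]))
```

View pics/c6.png

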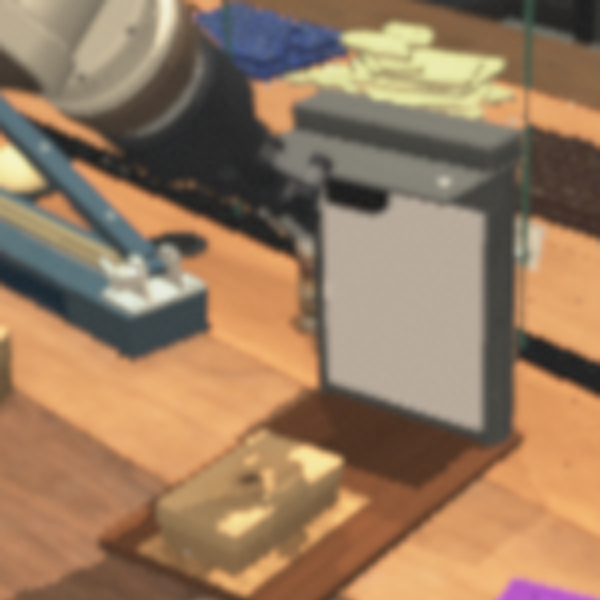

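The box lies on the pad, lid up. The shut fingers stand in front of the lip, and the switch is at crop (357,195). Sliding under it.

Request:
carry_out(
  targets="0 0 0.1 0 0 0 -1;0 0 0.2 0 0 0 -1;0 0 0.3 0 0 0 -1;0 0 0.3 0 0 0 -1;0 0 0.3 0 0 0 -1;0 0 0.2 0 0 0 -1;0 0 0 0 0 0 -1;0 0 0 0 0 0 -1",
)

```text
time: 15.73
ee_pos: [0.44, 0.043, 0.265]
tcp_rot: [180.0, 44.9, -168.5]
wrist_force: [-0.2, -0.6, 0.5]
opening: -0.0001
grasp_force: 0.0
```

```bash
python3 - <<'E'
from h import *
o=monitor.get_obs(); print(o['wrist_force'])
for a in [(-.012,0),(0,0),(.007,0)]: print(a,delta(*press(*a)))
im=snap('scene','s5')[:,:,::-1]
cv2.imwrite('pics/c7.png',cv2.resize(im[140:215,230:330],(800,600),interpolation=2))
E
```

```text
[-0.22818259 -0.57409236  0.48280522]
(-0.012, 0) (array([-0.16 , -0.011, -0.016]), array([ 0.006, -0.024,  0.003]))
(0, 0) (array([-0.371, -0.011, -0.229]), array([ 0.006, -0.024,  0.003]))
(0.007, 0) (array([-0.495, -0.011, -0.353]), array([ 0.006, -0.024,  0.003]))
```

View pics/c7.png

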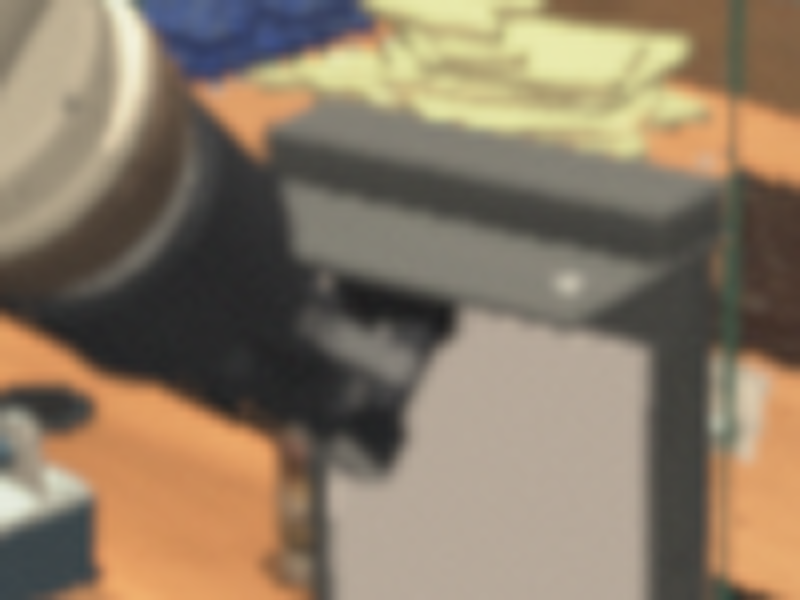

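The fingers pass beneath the lip with the tip at crop (370,470), below the switch at (440,310). Pushing up in small steps.

Request:
carry_out(
  targets="-0.08 0 0 0 0 0 -1;-0.07 0 0 0 0 0 -1;-0.03 0 -0.03 0 0 0 -1;-0.03 0 -0.03 0 0 0 -1;-0.03 0 -0.03 0 0 0 -1;-0.03 0 -0.03 0 0 0 -1;-0.03 0 -0.03 0 0 0 -1;0 0 0 0 0 0 -1",
)

```text
time: 16.45
ee_pos: [0.4441, 0.0438, 0.279]
tcp_rot: [-180.0, 45.0, -168.5]
wrist_force: [-0.2, -0.6, 0.0]
opening: -0.0002
grasp_force: 0.0
```

Request:
carry_out(
  targets="-0.03 0 -0.03 0 0 0 -1;-0.02 0 -0.02 0 0 0 -1;-0.02 0 -0.02 0 0 0 -1;-0.02 0 -0.02 0 0 0 -1;0 0 0 0 0 0 -1;0 0 0 0 0 0 -1;0 0 0 0 0 0 -1;0 0 0 0 0 0 -1",
)

```text
time: 17.12
ee_pos: [0.4439, 0.0438, 0.2832]
tcp_rot: [180.0, 44.9, -168.5]
wrist_force: [-2.3, -0.6, -2.5]
opening: 0.0002
grasp_force: 1.8
```

Request:
carry_out(
  targets="-0.02 0 -0.02 0 0 0 -1;-0.02 0 -0.02 0 0 0 -1;-0.02 0 -0.02 0 0 0 -1;0 0 0 0 0 0 -1;0 0 0 0 0 0 -1;0 0 0 0 0 0 -1;0 0 0 0 0 0 -1;0 0 0 0 0 0 -1",
)

```text
time: 17.78
ee_pos: [0.444, 0.0438, 0.2871]
tcp_rot: [-180.0, 45.0, -168.5]
wrist_force: [-5.3, -0.1, -1.3]
opening: -0.0002
grasp_force: 2.4
```

Request:
carry_out(
  targets="-0.02 0 -0.02 0 0 0 -1;-0.01 0 -0.01 0 0 0 -1;0 0 0 0 0 0 -1;0 0 0 0 0 0 -1;0 0 0 0 0 0 -1;0 0 0 0 0 0 -1;0 0 0 0 0 0 -1;0 0 0 0 0 0 -1",
)

```text
time: 18.45
ee_pos: [0.444, 0.0438, 0.2886]
tcp_rot: [180.0, 45.0, -168.5]
wrist_force: [-5.3, -0.8, -2.1]
opening: 0.0001
grasp_force: 2.7
```

Request:
carry_out(
  targets="-0.01 0 -0.01 0 0 0 -1;-0.01 0 -0.01 0 0 0 -1;0 0 0 0 0 0 -1;0 0 0 0 0 0 -1;0 0 0 0 0 0 -1;0 0 0 0 0 0 -1;0 0 0 0 0 0 -1;0 0 0 0 0 0 -1",
)

```text
time: 19.12
ee_pos: [0.4439, 0.0438, 0.2891]
tcp_rot: [180.0, 44.9, -168.5]
wrist_force: [-1.5, -0.6, -10.2]
opening: 0.0002
grasp_force: 4.1
```

```bash
python3 - <<'E'
from h import *
o=monitor.get_obs(); print(o['wrist_force'],o['torque'],o['joint_efforts'].round(2))
im=snap('scene','s6'); a=cv2.imread('pics/scene0.png'); 
# panel brightness, and dark (switch) columns right of the finger
for n,p in (('s0','scene0'),('s5','s5'),('s6','s6')):
    g=cv2.imread(f'pics/{p}.png'); print(n,'panel',g[200:230,290:310].reshape(-1,3).mean(0).round(1))
    print(g[174:190,280:290].max(2).tolist())
E
```

```text
[ -1.47557856  -0.56554184 -10.17689225] [-0.46666325  2.23315605 -0.06111345] [  0.16 -22.21  63.56 -11.18   0.45   0.  ]
s0 panel [162.1 177.6 191.8]
[[128, 133, 137, 138, 139, 141, 140, 140, 142, 140], [103, 112, 120, 125, 129, 132, 136, 138, 140, 140], [67, 76, 86, 93, 102, 109, 119, 126, 131, 132], [39, 43, 50, 59, 66, 75, 89, 105, 118, 121], [35, 34, 34, 38, 40, 44, 68, 109, 135, 137], [32, 34, 36, 33, 32, 35, 69, 125, 163, 172], [33, 33, 33, 34, 34, 37, 76, 135, 175, 187], [44, 37, 35, 36, 39, 53, 96, 149, 180, 191], [87, 75, 65, 63, 72, 96, 135, 171, 188, 192], [143, 134, 121, 118, 130, 149, 172, 187, 192, 192], [182, 179, 169, 167, 175, 183, 188, 192, 192, 191], [192, 190, 189, 189, 190, 192, 193, 192, 192, 192], [192, 192, 192, 192, 191, 192, 192, 192, 193, 192], [192, 192, 193, 192, 192, 192, 192, 192, 192, 192], [192, 192, 192, 192, 192, 191, 192, 193, 192, 193], [192, 193, 192, 193, 192, 192, 193, 193, 192, 192]]
s5 panel [153.7 168.4 181.9]
[[122, 126, 130, 131, 131, 132, 133, 133, 133, 134], [97, 106, 113, 118, 122, 125, 130, 131, 132, 132], [62, 72, 79, 87, 96, 104, 1
[... 771 characters left out ...]
 132], [109, 107, 93, 80, 88, 102, 112, 118, 122, 125], [83, 82, 73, 61, 60, 71, 86, 104, 113, 115], [65, 60, 51, 42, 38, 47, 78, 117, 135, 132], [55, 54, 46, 46, 52, 71, 104, 147, 165, 165], [57, 76, 81, 85, 96, 121, 144, 168, 179, 181], [69, 113, 130, 138, 146, 162, 172, 180, 183, 182], [75, 127, 160, 172, 175, 179, 181, 183, 183, 183], [62, 111, 158, 178, 181, 183, 183, 182, 183, 182], [57, 103, 156, 179, 182, 182, 183, 183, 183, 183], [69, 119, 162, 179, 184, 183, 182, 182, 182, 182], [87, 140, 171, 181, 182, 182, 182, 182, 182, 182], [114, 158, 177, 183, 184, 182, 182, 183, 183, 183], [142, 170, 180, 182, 182, 182, 182, 183, 183, 182], [166, 179, 182, 182, 182, 183, 182, 183, 183, 183]]
```

Request:
carry_out(
  targets="-0.01 0 -0.01 0 0 0 -1;-0.01 0 -0.01 0 0 0 -1;0 0 0 0 0 0 -1;0 0 0 0 0 0 -1;0 0 0 0 0 0 -1;0 0 0 0 0 0 -1;0 0 0 0 0 0 -1;0 0 0 0 0 0 -1",
)

```text
time: 19.83
ee_pos: [0.4437, 0.0437, 0.2899]
tcp_rot: [180.0, 44.9, -168.5]
wrist_force: [-4.0, -1.2, -19.1]
opening: 0.0
grasp_force: 8.1
```

```bash
python3 - <<'E'
from h import *
o=monitor.get_obs(); print(o['ee_pos'],o['wrist_force'],delta(*press(.007)))
g=snap('scene','s7').astype(int)
for v in (200,215,230): print(g[v,290:310:6].tolist())
for c in (283,284,285,286): print(c,[int(x) for x in g[174:186,c].max(1)], [int(x) for x in cv2.imread('pics/s6.png')[174:186,c].max(1)])
E
```

```text
[0.44373576 0.04374372 0.28994453] [ -3.99302054  -1.19843825 -19.05047296] (array([ 0.014, -0.01 ,  0.022]), array([ 0.004, -0.025,  0.001]))
[[182, 169, 154], [182, 169, 154], [182, 168, 153], [183, 169, 154]]
[[182, 169, 154], [184, 170, 155], [182, 169, 155], [182, 168, 154]]
[[166, 154, 141], [182, 169, 154], [182, 168, 153], [182, 169, 154]]
283 [99, 98, 84, 61, 41, 44, 85, 137, 172, 179, 179, 181] [91, 92, 80, 61, 42, 46, 85, 138, 172, 178, 179, 179]
284 [107, 110, 92, 63, 40, 54, 97, 145, 175, 181, 181, 183] [92, 99, 88, 60, 38, 52, 96, 146, 175, 181, 182, 184]
285 [122, 122, 104, 70, 45, 71, 121, 162, 178, 183, 182, 183] [115, 117, 102, 71, 47, 71, 121, 162, 179, 183, 182, 183]
286 [130, 128, 111, 84, 77, 103, 143, 172, 182, 182, 182, 182] [128, 128, 112, 86, 78, 104, 144, 172, 181, 183, 183, 182]
```

```bash
python3 - <<'E'
from h import *
c=pad+.103*f-.02*e
for dz in (0,.005,.006,.007): print(dz,proj('scene',np.array([c[0],c[1],.178+dz])))
a=cv2.imread('pics/scene0.png').max(2).astype(float);b=cv2.imread('pics/s7.png').max(2).astype(float)*192/183
for col in (283,284,285):
    r=np.arange(178,188); print(col,[round(float(np.interp(110,g[178:188,col],r)),2) for g in (a,b)])
E
```

```text
0 [284.01848138 184.98520506]
0.005 [283.98173035 183.04112108]
0.006 [283.97436111 182.65129738]
0.007 [283.96698551 182.26113703]
283 [182.85, 180.38]
284 [182.66, 180.16]
285 [182.26, 179.68]
```

```bash
python3 - <<'E'
from h import *
o=monitor.get_obs(); print(o['time'],o['wrist_force'],o['torque'])
c,_=press(.007); P=pad+.103*f; P[2]=.185; print('r switch',P-o['ee_pos']); print('r lip',P-.008*f+[0,0,.015]-o['ee_pos'])
for F in ([-1.48,-.57,-10.18],o['wrist_force']): print(np.cross(P-o['ee_pos'],F))
E
```

```text
19.8833 [ -5.30441425  -1.85818995 -18.60281267] [-0.88783856  3.90392425 -0.07246408]
r switch [ 0.11738784  0.02347889 -0.1049822 ]
r lip [ 0.10954844  0.02188395 -0.0899822 ]
[-0.29885495  1.3503819  -0.03216231]
[-0.63185025  2.74061314 -0.09358716]
```

Request:
carry_out(
  targets="-0.01 0 -0.01 0 0 0 -1;0 0 0 0 0 0 -1;0 0 0 0 0 0 -1;0 0 0 0 0 0 -1;0 0 0 0 0 0 -1;0 0 0 0 0 0 -1;0 0 0 0 0 0 -1;0 0 0 0 0 0 -1",
)

```text
time: 20.55
ee_pos: [0.4437, 0.0437, 0.2903]
tcp_rot: [180.0, 44.8, -168.5]
wrist_force: [-5.8, -1.2, -21.1]
opening: -0.0002
grasp_force: 9.5
```

```bash
python3 - <<'E'
from h import *
o=monitor.get_obs(); print(o['time'],o['wrist_force'],o['torque'])
b=snap('scene','s8').max(2).astype(float)*192/183
for col in (283,284,285):
    r=np.arange(178,188); print(col,[round(float(np.interp(110,g[178:188,col],r)),2) for g in (b,)])
E
```

```text
20.55 [ -5.83649932  -1.17932749 -21.05534396] [-0.94785104  4.43965997 -0.03749227]
283 [180.34]
284 [180.13]
285 [179.57]
```

Request:
carry_out(
  targets="0.05 0 0.05 0 0 0 -1;0.1 0 0.1 0 0 0 -1;0.13 0 0.13 0 0 0 -1;0.05 0 -0.2 0 0 0 -1;0 0 -0.4 0 0 0 -1;0 0 -0.6 0 0 0 -1;0 0 -0.6 0 0 0 -1;0 0 -0.3 0 0 0 -1",
)

```text
time: 21.27
ee_pos: [0.3836, 0.0315, 0.3406]
tcp_rot: [-179.9, 45.7, -168.4]
wrist_force: [0.4, -0.1, 0.8]
opening: 0.0001
grasp_force: 0.0
```

```bash
python3 - <<'E'
from h import *
o=monitor.get_obs(); print(o['time'],o['q'].round(1),o['wrist_force'])
S=snap('scene','s9'); T=snap('top','t9')
a=cv2.imread('pics/scene0.png').max(2).astype(float); b=S.max(2).astype(float); print('panel',a[200:230,290:310].mean(),b[200:230,290:310].mean())
b*=a[200:230,290:310].mean()/b[200:230,290:310].mean()
r=np.arange(178,188)
for col in (276,278,280,282,283,284,285): print(col,[round(float(np.interp(110,g[178:188,col],r)),2) for g in (a,b)])
# flat box lid: kraft mask in scene, rays at z=.043
h=cv2.cvtColor(S,cv2.COLOR_RGB2HSV)
for p in ([.4602,.0467,.043],*[pad+[0,0,.03]+sx*.05*f+sy*.031*e for sx,sy in ((1,1),(1,-1),(-1,-1),(-1,1))]):
    u,v=proj('scene',np.array(p)); ut,vt=proj('top',np.array(p)); print((u.round(1),v.round(1)),h[int(v),int(u)],(ut.round(1),vt.round(1)),T[int(vt),int(ut)])
E
```

```text
21.2667 [  2.9 -47.8 -43.2  49.3   6.1  -6.1] [ 0.35440004 -0.07932128  0.75333021]
panel 191.795 186.14833333333334
276 [181.43, 178.62]
278 [181.82, 179.28]
280 [182.41, 179.61]
282 [182.8, 180.26]
283 [182.85, 180.43]
284 [182.66, 180.22]
285 [182.26, 179.69]
(np.float64(252.7), np.float64(249.9)) [ 14 120 115] (np.float64(261.8), np.float64(237.8)) [60 56 52]
(np.float64(255.9), np.float64(237.5)) [ 16 124 181] (np.float64(247.9), np.float64(223.0)) [56 49 49]
(np.float64(275.8), np.float64(244.7)) [ 17 118 147] (np.float64(269.0), np.float64(218.7)) [83 72 59]
(np.float64(249.2), np.float64(263.7)) [ 19 110 230] (np.float64(275.9), np.float64(252.8)) [70 54 42]
(np.float64(228.8), np.float64(255.3)) [ 13 126 125] (np.float64(254.4), np.float64(257.2)) [243 241 215]
```

Request:
carry_out(
  targets="0 0.3 0 0 0 0 -1;0 0.6 0 0 0 0 -1;0 0.8 0 0 0 0 -1;0 0.8 0 0 0 0 -1;0 0.8 0 0 0 0 -1;0 0.8 0 0 0 0 -1;0 0.6 0 0 0 0 -1;0 0.3 0 0 0 0 -1",
)

```text
time: 22.03
ee_pos: [0.3441, 0.2306, 0.3351]
tcp_rot: [179.8, 45.2, -168.4]
wrist_force: [0.5, -0.5, -0.3]
opening: 0.0001
grasp_force: 0.0
```

```bash
python3 - <<'E'
from h import *
o=monitor.get_obs(); print(o['q'].round(1),o['wrist_force'])
S=snap('scene','s10'); T=snap('top','t10')
h=cv2.cvtColor(T,cv2.COLOR_RGB2HSV)
def fit(n,h,lo,hi,b,z):
    x0,y0,x1,y1=b; k=cv2.inRange(h[y0:y1,x0:x1],lo,hi); c=max(cv2.findContours(k,0,1)[0],key=cv2.contourArea).reshape(-1,2)+[x0,y0]
    return cv2.minAreaRect(np.array([ray(n,*p,z)[:2] for p in c],np.float32))
r=fit('top',h,(22,60,190),(32,140,255),(232,205,295,270),.043); print(r)
d=np.array(r[0])-pad[:2]; print('offset along/across mm',d@f[:2]*1000,d@e[:2]*1000)
for nm,b in (('sqB',(375,230,420,270)),('sqA',(140,230,190,275))):
    h0=cv2.cvtColor(cv2.imread('pics/top0.png'),cv2.COLOR_BGR2HSV); print(nm,[fit('top',q,(20,60,190),(32,140,255),b,.047)[0] for q in (h0,h)])
E
```

```text
[ 38.8 -40.5 -39.9  48.7 -18.8  19.9] [ 0.48740801 -0.51602523 -0.28811884]
((0.4592684507369995, 0.04843466356396675), (0.0983959436416626, 0.06295031309127808), 11.372847557067871)
offset along/across mm -0.5670118447286779 1.8855607329089048
sqB [(0.42442378401756287, -0.332288533449173), (0.42451012134552, -0.3323550224304199)]
sqA [(0.415698766708374, 0.32783347368240356), (0.44076913595199585, 0.3475300669670105)]
```

```bash
python3 - <<'E'
from h import *
a=cv2.imread('pics/scene0.png').astype(float); b=cv2.imread('pics/s10.png').astype(float)
print('sqA diff',np.abs(a-b)[208:240,155:198].mean(), 'panel',a[200:230,290:310].mean((0,1)),b[200:230,290:310].mean((0,1)))
A=a.max(2); B=b.max(2)*A[200:230,290:310].mean()/b.max(2)[200:230,290:310].mean()
r=np.arange(176,188)
D=[]
for col in range(272,286):
    D.append(np.interp(110,A[176:188,col],r)-np.interp(110,B[176:188,col],r))
print(np.round(D,2), 'mm',np.mean(D)/.389)
# integrated darkness below the lip
print('area mm',((B-A)[172:190,274:284].sum(0)/(191-34)/.389).round(2))
E
```

```text
sqA diff 9.721172480620154 panel [162.12833333 177.57166667 191.795     ] [158.33333333 173.41666667 187.33333333]
[2.68 2.73 2.57 2.65 2.82 2.74 2.57 2.68 2.8  2.74 2.53 2.44 2.44 6.26] mm 7.46236263083851
area mm [6.28 6.29 6.55 6.   5.52 5.38 5.34 4.95 4.25 3.99]
```

The switch's lower edge rose about 2.7 px, roughly 6.9 mm, which is full travel. The box is centred to within 2 mm, and the arm touches nothing.

```bash
python3 -c "
from h import *
print(bot.job_done())"
```

```text
the job is handed in; nothing more can be done
None
```

I handed the job in at about 22 s: the flat box lies lid up on the pad, within 2 mm of centre and along its length, and the switch is up about 6.9 mm of its 7 mm travel, against its stop. I measured no change in the panel's brightness. Square box B has not moved, and box A was never near the gripper, though the arm hid it in the last check.

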